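# Pin the sliding length stop at its middle hole

## Robot

A 6-joint arm with a two-finger parallel gripper is mounted at the origin on a cart in front of the work surface, level with it; the furniture and walls round the work are solid. World frame = base frame: x ahead of the robot, y to its left, z up, the work surface at z = 0. Lengths are in m, angles in rad, forces in N, time in s.
With the tool pointing down it reaches from about 0.25 to 0.85 m from the base axis. Payload 12.5 kg.
Tool frame: the origin (TCP) lies midway between the tips of the shut fingers; the grasp point (between the pads) lies 19 mm behind it; z points along the fingers, y is the line along which they close (so a half turn about z gives the same grasp; the last joint's range is limited). The gripper opens to 93 mm and grips with 3 to 60 N. Pads are 15 mm wide; open, the fingers measure 128 mm over their backs; the gripper's body (75 mm by 188 mm) begins 65 mm behind the grasp point.
Start: joints at [1.222, 0.351, 1.652, -0, 1.139, -0.085], TCP at [0.143, 0.531, 0.219] pointing down, gripper open.
Joint ranges: [-2.75, 2.75], [-0.79, 2.1], [0.01, 2.65], [-1.57, 4.71], [0.07, 3.14], [-2.87, 2.87]. Speed limits (rad/s): [2.22, 2.22, 2.79, 3.14, 3.14, 3.14].

## Interface

Orientations are given as a unit quaternion [x, y, z, w].
In Python, from rig import robot gives the robot as it stands. The module is installed in compiled form; this text tells all that it offers.
- The arm moves only by the tool carry_out, never from a script. Its argument "series" is a list of rows, each a list of 6 numbers: the shift along the tool's x, y, z in units of 0.2 m (1.0 is 0.2 m), then the turn, a rotation vector about the tool's x, y, z in units of 2 rad (1.0 is 2 rad). In form: [[tx, ty, tz, rx, ry, rz], ...]. A call has 1 to 12 rows; each row is the pose to reach, as a shift and turn from the pose commanded when the call began, along the tool's axes at that moment; what a row does not reach only later rows make up. A row lasts 1/12 s, in which the tool goes at most 41.7 mm and 7.16 degrees, less where a joint would pass 70% of its speed; a pose out of reach is approached as far as the arm can. A call with a number of a shift or a turn outside -1 to 1 is refused whole. A call with a gripper value outside its range is refused whole. "hand" is the opening, from 0 (shut) to 1 (fully open), set as the call begins (left out, the last holds). The fingers move at their own pace and stop on an object; the grip force is fixed at half the most. Time passes only in rows, so rows that repeat a pose let the fingers close. It gives the time, the measured TCP pose, the force, the opening and the grip force at its end, in the units of the state.
- robot.sense(): the state, without advancing time (a new reading comes with each control period).
- robot.get_image(name): name is "scene" or "side" or "wrist"; returns a dict with "pixels" (384x512x3 uint8, red, green, blue), "fov_y" (degrees; the focal length in pixels is half the picture's height over the tangent of half this angle, whatever the lens; pixels are square), "cx", "cy" (the principal point, pixels), "k1" (the pictures are not rectified: a ray, as slopes to the right and down, at radius r is drawn at 1 + k1 r^2 times it, then the intrinsics apply), "world_from_camera" (4x4, takes a point from camera to world coordinates). Camera axes: x right, y down, z forward; pixel columns grow to the right and rows downward; lengths in m; the calibration is good to about 2 mm. A picture is of the moment at which its call begins. There is no depth.
- robot.sign_off(): hands the job in; it is judged then, once.
The state is a dict: "time_s": time; "joints": joint angles; "joint_vel": joint speeds; "joint_efforts": joint torques, N m; "tcp_pos": TCP position; "tcp_rot": TCP orientation; "ft_force": force on the tool from outside, world axes, zero at the start; "moment": the same for the moment, N m; "opening": finger opening in m; "grasp_force": force on a finger pad.
Only numpy, scipy, OpenCV 4.12 (cv2) and the standard library are available. Lean on these libraries where they do the work, as an engineer would, in place of code of your own. Each camera call takes 0.05 s, during which the arm holds its last target. There are 200 camera calls.

## Task

Set up the length stop: pull its spring plunger up and turn the knob so that it stays up, slide the drilled tube (the one with the three holes and the stop plate) into the socket, holes up and stop plate outward, until the middle hole is under the plunger, then turn the knob back so that the pin drops fully home through the middle hole. Ease the tube in gently without ramming it against the stand, and leave the plain tube, the spirit lamp and the pocket scale where they are.

Things in the scene. Friction and masses are not known exactly. Their poses are not given: they have to be found in the camera images.
- stand: Fixed stand: dark base plate (10 mm thick, x -65 to +35, y +-40 mm), on it a grey horizontal square socket, 70 mm long, 35 mm square outside, with an upright spring plunger on top; its 24 mm square slotted collar ends at z = 76 mm. Origin on the plunger's axis at bench height; z up; x along the bore toward the mouth where the tube enters.
- pin_axis (a point): Point of the stand on the plunger's axis, 47 mm above the bench: the height of the top face of a tube that lies on the socket's floor. Axes as the stand's. The middle hole belongs here.
- socket_mouth (a point): Centre of the socket's outer mouth, 47 mm along x from the plunger's axis, z = 37.5 mm. Axes as the stand's. Bore 25 x 25 mm, open at both ends, straight from 12 to 82 mm inside this point, floor at z = 25, roof at 50 mm; the last 12 mm flare out (lip 42 mm square outside, z = 17 to 58 mm). A tube on the floor has its axis at z = 36 mm
- knob_grip (a point): Centre of the plunger's black bar knob (40 mm long, 12 mm thick, 22 mm high), which moves and turns with it; x along the bar, z up. With the plunger down it is 93 mm above the bench, the bar lies along the socket and its underside is 6 mm above the collar. Pinch the bar across its 12 mm.
- plunger (a joint): Height of the spring plunger in m: 0 fully down (its 7 mm pin with tapered tip then reaches 10 mm below the top face of a tube in the socket, and bars the empty bore), about 0.010 when the pin rests on the tube beside a hole, 0.014 when parked, at most 0.019. The spring pushes it down with 3 N at 0 and 6.8 N at 0.019.
- knob (a joint): Turn of the knob in rad, 0 (bar along the socket, cross pin in the collar's slot) to 1.75, counter-clockwise from above. It turns only while the plunger is lifted over 0.0145. Turned beyond about 0.8 (best 1.3) and let go, the cross pin rests on the collar and the plunger stays up at 0.014. Turned back to within 0.15 of 0 and let go, it drops.
- tube_mid (a point): Centre of the loose drilled tube, half-way up: aluminium, 22 x 22 x 180 mm, 160 g, lying holes up. x along the tube toward the steel stop plate on its end (x = 82 to 90 mm; 36 mm wide, 40 mm high from the tube's underside); z up. The bare end (x = -90 mm) goes into the socket. Holes (11 mm) at x = -70, -43, -16 mm. Mass centre near x = 15 mm. When set, x points as the stand's x.
- mid_hole (a point): Centre of the middle of the drilled tube's three holes, in its top face (11 mm above and 43 mm behind tube_mid). Axes as tube_mid's. The wall there is 3 mm thick, the tube hollow below.
- offcut_mid (a point): Centre, half-way up, of a plain aluminium square tube 22 x 22 x 150 mm, without holes or stop plate, loose: bystander, to be left alone.
- spirit_lamp: Glass spirit lamp, loose, 60 mm across, 73 mm high; origin under its centre. Bystander. Beside it, behind the work, stands a fixed drawer cabinet 175 mm high, with a drawer half open: world x from 0.62 m back, y from -0.13 to 0.10 m; draw a lifted tube back from it before turning it.
- pocket_scale: Closed black pocket scale, loose, 122 x 74 x 18 mm (long side along its x); origin under its centre. Bystander.

How it is judged:
By the outcome, as a careful person would: the job done as asked, in the order asked, and still so for the second after the job is handed in, with the robot touching nothing.
It also fails if it takes over 72 s, if anything falls off the work surface, if the arm or the gripper's body presses on something with over 40 N, if the wrist force passes 120 N, or if a joint passes its speed limit or range.

## Working session

There is one attempt and no reset: what is moved stays moved. The work goes in short steps, Python scripts to look and compute and a tool call to move; the robot and the scene stay as the last step left them, time stands still between calls to the robot, and variables do not carry over. Pictures are saved under pics/ and viewed, at most 10 in all, crops included, and the job is handed in when it is done.

Besides the shell and the picture viewer there is one more tool, called after "Call:" by a JSON object that holds its "api" and its "payload", one argument or row to a line. carry_out: Moves the arm, as the interface text tells. Shifts and turns lie within -1 to 1; 1 stands for 0.2 m of shift or 2 rad of turn. Its arguments: {"type":"object","properties":{"series":{"type":"array","items":{"type":"array","items":{"type":"number","minimum":-1,"maximum":1}}},"hand":{"type":"number"}},"required":["series"]}

```bash
mkdir -p pics; ls
cat > h.py <<'E'
import numpy as np, cv2
from rig import robot
from scipy.spatial.transform import Rotation as R
def snap(name,fn=None):
    im=robot.get_image(name)
    if fn: cv2.imwrite('pics/'+fn,im['pixels'][:,:,::-1])
    return im
def K(im):
    f=192/np.tan(np.radians(im['fov_y'])/2); return np.array([[f,0,im['cx']],[0,f,im['cy']],[0,0,1.]]),np.array([im['k1'],0,0,0.])
def ray(im,uv):
    k,d=K(im); p=cv2.undistortPointsIter(np.array(uv,float).reshape(-1,1,2),k,d,None,None,(3,50,1e-10)).reshape(-1,2) if 1 else 0
    T=np.array(im['world_from_camera']); v=np.c_[p,np.ones(len(p))]@T[:3,:3].T
    return T[:3,3],v
def onz(im,uv,z):
    o,v=ray(im,uv); return o+v*((z-o[2])/v[:,2])[:,None]
def proj(im,P):
    T=np.linalg.inv(np.array(im['world_from_camera'])); k,d=K(im)
    return cv2.projectPoints(np.array(P,float).reshape(-1,1,3),cv2.Rodrigues(T[:3,:3])[0],T[:3,3],k,d)[0].reshape(-1,2)
def tri(im1,u1,im2,u2):
    o1,v1=ray(im1,[u1]);o2,v2=ray(im2,[u2]);v1=v1[0];v2=v2[0]
    s=np.linalg.lstsq(np.c_[v1,-v2],o2-o1,rcond=None)[0]
    a,b=o1+s[0]*v1,o2+s[1]*v2; return (a+b)/2,np.linalg.norm(a-b)
E
python3 - <<'E'
from h import *
for n in ['scene','side','wrist']:
    im=snap(n,n+'0.png'); print(n,im['fov_y'],im['cx'],im['cy'],im['k1'],np.round(im['world_from_camera'],3).tolist())
a=[cv2.imread(f'pics/{n}0.png') for n in ['scene','side','wrist']]
print(robot.sense())
E
```

```text
pics
scene 45.64876530076798 257.25509381646685 194.25538093117365 -0.07901219908859794 [[0.863, -0.329, 0.382, 0.103], [-0.504, -0.587, 0.634, -0.708], [0.016, -0.74, -0.672, 0.846], [0.0, 0.0, 0.0, 1.0]]
side 44.484217340468845 250.5646165314606 182.84227269825794 -0.1103758035799143 [[0.886, -0.19, 0.424, -0.013], [-0.464, -0.374, 0.803, -1.053], [0.006, -0.908, -0.419, 0.654], [0.0, 0.0, 0.0, 1.0]]
wrist 58.369738097146765 256.08999700346266 188.1237710583855 0.015527659159670755 [[0.26, 0.938, 0.227, 0.08], [0.965, -0.253, -0.062, 0.547], [-0.001, 0.235, -0.972, 0.385], [0.0, 0.0, 0.0, 1.0]]
{'time_s': 0.15, 'joints': array([ 1.22241224e+00,  3.51087387e-01,  1.65225667e+00,  8.82615734e-06,
        1.13912951e+00, -8.45513333e-02]), 'joint_vel': array([ 0.00033819, -0.00054145, -0.00072731, -0.00070149, -0.00153811,
        0.0001904 ]), 'joint_efforts': array([ 1.24196613e-03, -4.97464979e+01, -2.85346180e+01,  6.99703605e-02,
        2.45577522e-02, -8.53807205e-05]), 'tcp_pos': array([0.14328718, 0.53073357, 0.2182466 ]), 'tcp_rot': array([ 1.31535927e-01,  9.91311306e-01, -4.29315393e-04, -9.85154223e-05]), 'ft_force': array([ 0.53822633,  0.18685043, -0.1209634 ]), 'moment': array([-0.03723149,  0.00302969, -0.00500757]), 'grasp_force': 0.0, 'opening': 0.09306262302145356}
```

View pics/scene0.png

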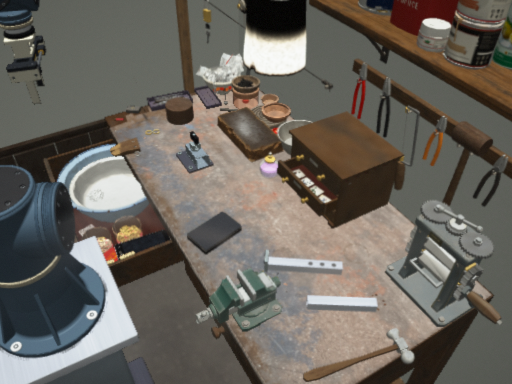

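View pics/side0.png

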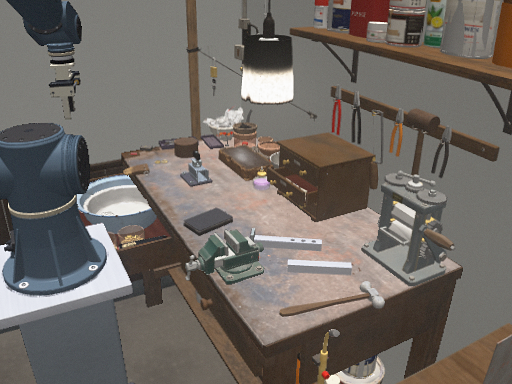

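The scene view shows the stand at about (194,152), the drilled tube at (303,264) with its plate at the left end (266,258), and the plain tube at (342,302). The lamp is at (270,165) and the scale at (214,232). The side view agrees. Next I'll enlarge crops of the stand and tube.

Run:
```python
import cv2,numpy as np
from h import *
s=cv2.imread('pics/scene0.png');d=cv2.imread('pics/side0.png')
up=lambda i,x,y,w,h:cv2.resize(i[y:y+h,x:x+w],(400,300),interpolation=cv2.INTER_CUBIC)
cv2.imwrite('pics/c1.png',np.vstack([np.hstack([up(s,160,120,64,48),up(s,255,235,100,75)]),np.hstack([up(d,165,145,64,48),up(d,240,220,100,75)])]))
im=snap('scene'); print(onz(im,[[194,165],[303,264],[342,302],[270,174],[214,232]],0.02))
```

```text
[[ 0.476121    0.26854715  0.02      ]
 [ 0.54361645 -0.1885019   0.02      ]
 [ 0.55750282 -0.31719821  0.02      ]
 [ 0.64678275  0.12647884  0.02      ]
 [ 0.40949899  0.00319166  0.02      ]]
```

View pics/c1.png

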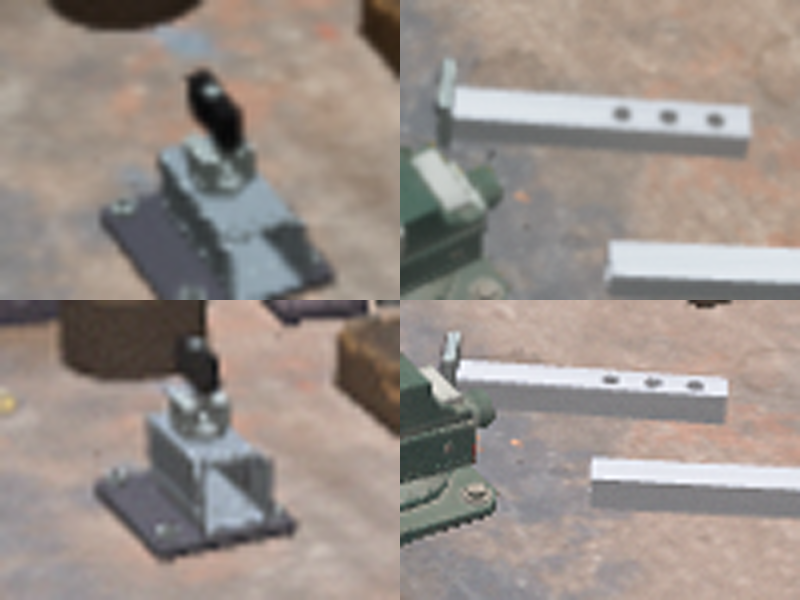

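The crops show the tube's plate at its left end and the holes toward the right. The socket mouth faces the camera, at the lower right of the stand. I'll bring the wrist camera over the stand.

```bash
cat >> h.py <<'E'
def to(pos,yaw=None,Rt=None):
    """row units to bring TCP to pos, tool down with tool-x at world yaw"""
    s=robot.sense(); R0=R.from_quat(s['tcp_rot'])
    if Rt is None: Rt=R.from_matrix(np.c_[[np.cos(yaw),np.sin(yaw),0],[np.sin(yaw),-np.cos(yaw),0],[0,0,-1]])
    d=R0.inv().apply(np.array(pos)-s['tcp_pos'])/0.2
    w=(R0.inv()*Rt).as_rotvec()/2
    m=R0.as_matrix(); 
    print('row',np.round(np.r_[d,w],3).tolist(),'rows>=',max(np.linalg.norm(d)*200/41.7,np.degrees(np.linalg.norm(w)*2)/7.16).round(1),'yaw now',np.arctan2(m[1,0],m[0,0]).round(3))
E
python3 - <<'E'
from h import *
im=snap('scene')
P=onz(im,[[185.6,145.6],[196.5,158]],0.055); d=P[1]-P[0]; print(P,np.degrees(np.arctan2(d[1],d[0])))
to([0.45,0.30,0.26],np.arctan2(.261,-.965))
E
```

```text
[[0.47640825 0.32199157 0.055     ]
 [0.47952595 0.25261762 0.055     ]] -87.42683338831445
row [-1.781, -0.715, -0.208, -0.0, -0.0, 0.0] rows>= 9.3 yaw now 2.878
```

Call:
{"api": "carry_out", "payload": {
  "series": [
    [-0.9,-0.36,-0.1,0,0,0.65],
    [-0.9,-0.36,-0.1,0,0,0.65],
    [-0.9,-0.36,-0.1,0,0,0.65],
    [-0.9,-0.36,-0.1,0,0,0.65],
    [-0.9,-0.36,-0.1,0,0,0.65],
    [-0.9,-0.36,-0.1,0,0,0.65],
    [-0.9,-0.36,-0.1,0,0,0.65],
    [-0.9,-0.36,-0.1,0,0,0.65],
    [-0.9,-0.36,-0.1,0,0,0.65],
    [-0.9,-0.36,-0.1,0,0,0.65],
    [-0.9,-0.36,-0.1,0,0,0.65]
  ]
}}

```text
time_s: 1.17
tcp_pos: [0.2984, 0.4144, 0.2386]
tcp_rot: [0.707, 0.707, -0.0, 0.0]
ft_force: [0.1, -0.2, -0.3]
opening: 0.093
grasp_force: 0.0
```

Run:
```python
from h import *
to([0.49,0.29,0.26],np.pi/2); print(robot.sense()['joints'])
```

```text
row [-0.622, 0.958, -0.107, -0.0, 0.0, -0.0] rows>= 5.5 yaw now 1.57
[ 8.55616631e-01  2.58078649e-01  1.72767262e+00 -3.20506271e-05
  1.15601233e+00  8.55957537e-01]
```

Call:
{"api": "carry_out", "payload": {
  "series": [
    [-0.62,0.95,-0.1,0,0,0],
    [-0.62,0.95,-0.1,0,0,0],
    [-0.62,0.95,-0.1,0,0,0],
    [-0.62,0.95,-0.1,0,0,0],
    [-0.62,0.95,-0.1,0,0,0],
    [-0.62,0.95,-0.1,0,0,0],
    [-0.62,0.95,-0.1,0,0,0],
    [-0.62,0.95,-0.1,0,0,0]
  ]
}}

```text
time_s: 1.83
tcp_pos: [0.4895, 0.2913, 0.2583]
tcp_rot: [0.705, 0.709, -0.0, -0.0]
ft_force: [-0.3, -0.2, -0.1]
opening: 0.093
grasp_force: 0.0
```

Run:
```python
from h import *
im=snap('wrist','w1.png'); i=cv2.imread('pics/w1.png'); 
print(robot.sense()['tcp_pos'],np.round(proj(im,[[.49,.29,0.104],[.49,.29,0.055]]),0))
```

```text
[0.48874647 0.29195292 0.25828373] [[258. 176.]
 [258. 167.]]
```

View pics/w1.png

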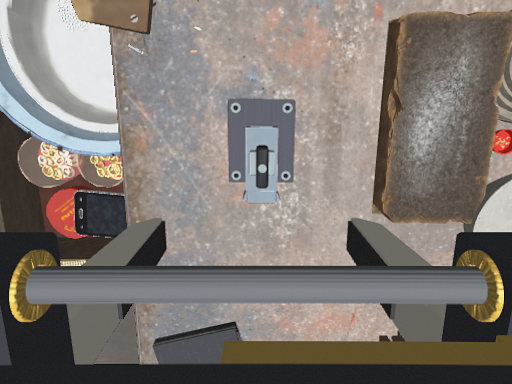

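The wrist view shows the stand from above. Its plate corners are at about (228,98), (295,98) and (295,182), the bar knob is at (262,167), and the mouth is at the bottom (261,203), facing world -y.

Run:
```python
from h import *
im=snap('wrist'); a=im['pixels'].astype(int); T=np.array(im['world_from_camera'])
sub=np.zeros(a.shape[:2],bool); sub[90:210,215:310]=1
k=((a.max(2)<55)&sub).astype(np.uint8)
n,l,st,c=cv2.connectedComponentsWithStats(k); print('dark',st[1:].tolist(),c[1:].round(1).tolist())
j=1+np.argmax(st[1:,4]); p=np.argwhere(l==j)[:,::-1].astype(np.float32)
r=cv2.minAreaRect(p); print('knob rect',r); W=onz(im,[r[0]],0.104); print('knob',W)
# ends of bar via principal axis
Wk=onz(im,p,0.104); u,s,v=np.linalg.svd(Wk[:,:2]-Wk[:,:2].mean(0),full_matrices=0); print('mean',Wk.mean(0),'axis',np.degrees(np.arctan2(v[0,1],v[0,0])))
# plate mask
print('plate colour',a[150,235],a[105,260],'socket',a[135,255],a[190,260],'bench',a[150,210])
hsv=cv2.cvtColor(im['pixels'],cv2.COLOR_RGB2HSV); print(hsv[150,235],hsv[105,260],hsv[135,255],hsv[150,210])
g=cv2.GaussianBlur(im['pixels'],(3,3),0).astype(int)
for row in (120,135,150,165): print(row,[tuple(g[row,x]) for x in range(224,232)],)
```

```text
dark [[235, 107, 3, 3, 9], [286, 107, 4, 3, 9], [257, 146, 13, 42, 166], [235, 174, 4, 4, 8], [285, 175, 3, 3, 8]] [[236.0, 108.0], [287.7, 108.1], [262.3, 165.6], [236.5, 175.5], [285.9, 175.9]]
knob rect ((263.0, 166.5), (12.0, 41.0), 0.0)
knob [[0.49414566 0.29944925 0.104     ]]
mean [0.4934543 0.3002115 0.104    ] axis -88.39976082645079
plate colour [102 102 114] [101 103 116] socket [157 171 185] [161 178 191] bench [178 165 155]
[120  27 114] [116  33 116] [105  39 185] [ 13  33 178]
120 [(np.int64(166), np.int64(156), np.int64(152)), (np.int64(165), np.int64(155), np.int64(151)), (np.int64(168), np.int64(158), np.int64(152)), (np.int64(165), np.int64(155), np.int64(149)), (np.int64(137), np.int64(131), np.int64(129)), (np.int64(103), np.int64(102), np.int64(108)), (np.int64(94), np.int64(95), np.int64(107)), (np.int64(98), np.int64(99), np.int64(112))]
135 [(np.int64(193), np.int64(179), np.int64(169)), (np.int64(188), np.int64(173), np.int64(163)), (np.int64(183), np.int64(168), np.int64(159)), (np.int64(174), np.int64(160), np.int64(151)), (np.int64(146), np.int64(135), np
[... 211 characters left out ...]
64(193), np.int64(178), np.int64(169)), (np.int64(199), np.int64(184), np.int64(175)), (np.int64(193), np.int64(179), np.int64(170)), (np.int64(162), np.int64(151), np.int64(145)), (np.int64(121), np.int64(116), np.int64(119)), (np.int64(100), np.int64(101), np.int64(110)), (np.int64(98), np.int64(100), np.int64(111))]
165 [(np.int64(193), np.int64(164), np.int64(151)), (np.int64(191), np.int64(162), np.int64(149)), (np.int64(188), np.int64(160), np.int64(147)), (np.int64(183), np.int64(158), np.int64(145)), (np.int64(159), np.int64(141), np.int64(133)), (np.int64(122), np.int64(115), np.int64(116)), (np.int64(102), np.int64(102), np.int64(111)), (np.int64(98), np.int64(101), np.int64(112))]
```

Run:
```python
from h import *
im=snap('wrist'); g=cv2.GaussianBlur(im['pixels'],(3,3),0).astype(float); L=g.sum(2)/3
def cross(v,lo,hi,t):  # first crossing index from lo toward hi
    s=1 if hi>lo else -1
    for x in range(lo,hi,s):
        if (v[x]-t)*(v[x+s]-t)<=0: return x+s*abs(v[x]-t)/max(abs(v[x+s]-v[x]),1e-6)
    return np.nan
def fit(px,z,n):
    px=np.array(px); px=px[~np.isnan(px).any(1)]; W=onz(im,px,z)[:,:2]
    for _ in range(3):
        m=W.mean(0);v=np.linalg.svd(W-m)[2][0]; r=(W-m)@[-v[1],v[0]]; W=W[abs(r)<max(2*r.std(),3e-4)]
    print(n,m.round(4),'ang',np.degrees(np.arctan2(v[1],v[0])).round(2),len(W),r.std().round(5)); return m,v
rows=range(103,172)
l=fit([(cross(L[y],222,236,130),y) for y in rows],.01,'plateL')
r=fit([(cross(L[y],302,288,130),y) for y in rows],.01,'plateR')
t=fit([(x,cross(L[:,x],92,106,130)) for x in range(234,290)],.01,'plateTop')
b=fit([(x,cross(L[:,x],190,176,130)) for x in list(range(231,243))+list(range(282,292))],.01,'plateBot')
rows=range(130,148)
fit([(cross(L[y],238,250,125),y) for y in rows],.055,'sockL')
fit([(cross(L[y],288,274,125),y) for y in rows],.055,'sockR')
cv2.imwrite('pics/z.png',cv2.resize(im['pixels'][90:215,215:310,::-1],(456,600),interpolation=cv2.INTER_CUBIC))
```

```text
plateL [0.4539 0.316 ] ang 91.03 62 0.00012
plateR [0.5336 0.319 ] ang -89.98 69 0.00027
plateTop [0.4935 0.3629] ang -1.72 48 0.00026
plateBot [0.4884 0.2629] ang -0.16 19 0.00024
sockL [0.4756 0.3213] ang -90.09 18 2e-05
sockR [0.5118 0.3216] ang -91.55 18 8e-05
```

View pics/z.png

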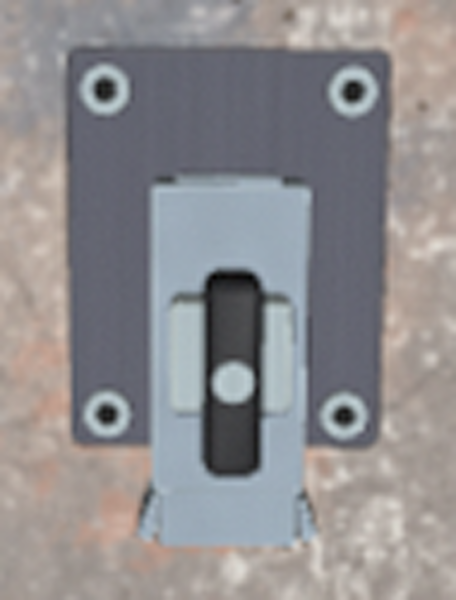

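The enlarged crop confirms the stand: the bar runs along the socket and the flared mouth is at image bottom. I put the plunger axis at about (0.4937, 0.2988), with the stand's x at about -90.4°.

Run:
```python
from h import *
to([0.4938,0.2988,0.08],1.5635)
```

```text
row [0.031, 0.028, 0.893, -0.0, 0.0, 0.008] rows>= 4.3 yaw now 1.579
```

Call:
{"api": "carry_out", "payload": {
  "series": [
    [0.03,0.03,0.2,0,0,0.008],
    [0.03,0.03,0.4,0,0,0.008],
    [0.03,0.03,0.6,0,0,0.008],
    [0.03,0.03,0.7,0,0,0.008],
    [0.03,0.03,0.8,0,0,0.008],
    [0.031,0.028,0.87,0,0,0.008],
    [0.031,0.028,0.893,0,0,0.008],
    [0.031,0.028,0.893,0,0,0.008]
  ],
  "hand": 0.5
}}

```text
time_s: 2.65
tcp_pos: [0.4937, 0.2986, 0.0793]
tcp_rot: [0.71, 0.704, -0.001, -0.0]
ft_force: [-0.1, 0.2, -0.8]
opening: 0.0475
grasp_force: 0.0
```

Call:
{"api": "carry_out", "payload": {
  "series": [
    [0,0,0,0,0,0],
    [0,0,0,0,0,0],
    [0,0,0,0,0,0],
    [0,0,0,0,0,0],
    [0,0,0,0,0,0],
    [0,0,0,0,0,0]
  ],
  "hand": 0
}}

```text
time_s: 3.15
tcp_pos: [0.4949, 0.2981, 0.0803]
tcp_rot: [0.71, 0.704, 0.0, 0.0]
ft_force: [0.3, 0.3, 1.6]
opening: 0.0117
grasp_force: 30.0
```

Call:
{"api": "carry_out", "payload": {
  "series": [
    [0,0,-0.02,0,0,0],
    [0,0,-0.04,0,0,0],
    [0,0,-0.06,0,0,0],
    [0,0,-0.075,0,0,0],
    [0,0,-0.084,0,0,0],
    [0,0,-0.084,0,0,0],
    [0,0,-0.084,0,0,0]
  ]
}}

```text
time_s: 3.73
tcp_pos: [0.4948, 0.2981, 0.0967]
tcp_rot: [0.71, 0.704, -0.0, 0.0]
ft_force: [2.1, 0.8, -6.1]
opening: 0.0116
grasp_force: 30.0
```

Run:
```python
from h import *
for _ in range(5):
    s=robot.sense(); print(s['tcp_pos'],s['ft_force'],s['moment'],s['opening']); robot.get_image('wrist')
im=snap('wrist'); a=im['pixels']
```

```text
[0.4947516  0.29806573 0.0967317 ] [ 2.05799751  0.75354546 -6.05751212] [ 0.1047935  -0.34981229  0.2015898 ] 0.01157878061688417
[0.49476239 0.29806383 0.0966668 ] [ 2.04992576  1.48230648 -7.07412814] [ 0.1011726  -0.40068918  0.17004769] 0.01173299394542556
[0.49475972 0.29803284 0.09662866] [ 1.17644125  1.50137735 -6.7065921 ] [ 0.15719024 -0.43321948  0.14598931] 0.012063086680701683
[0.49477167 0.29804866 0.09662512] [ 3.06161731  1.16320962 -6.78677936] [ 0.08798844 -0.42705972  0.16655993] 0.01141070582412166
[0.4947755  0.29805007 0.09667173] [ 1.56258251  0.38827679 -7.00709543] [ 0.14543677 -0.45259144  0.10597896] 0.01194749861025442
```

Call:
{"api": "carry_out", "payload": {
  "series": [
    [0,0,0,0,0,-0.055],
    [0,0,0,0,0,-0.11],
    [0,0,0,0,0,-0.165],
    [0,0,0,0,0,-0.22],
    [0,0,0,0,0,-0.275],
    [0,0,0,0,0,-0.33],
    [0,0,0,0,0,-0.385],
    [0,0,0,0,0,-0.44],
    [0,0,0,0,0,-0.5],
    [0,0,0,0,0,-0.56],
    [0,0,0,0,0,-0.61],
    [0,0,0,0,0,-0.65]
  ]
}}

```text
time_s: 5.03
tcp_pos: [0.4946, 0.298, 0.0967]
tcp_rot: [0.137, 0.991, -0.0, -0.0]
ft_force: [1.7, 0.3, -7.2]
opening: 0.0118
grasp_force: 30.0
```

Run:
```python
from h import *
s=robot.sense(); print(s['tcp_pos'],s['ft_force'],s['moment'],s['opening'],s['joints'])
```

```text
[0.49459674 0.29798243 0.09665747] [ 1.73273496  0.28549237 -7.18040038] [ 0.08168653 -0.35367232 -0.0209963 ] 0.011792446261651246 [ 4.61590902e-01  5.49239495e-01  1.68012164e+00  7.75789021e-05
  9.12869789e-01 -8.34495351e-01]
```

Call:
{"api": "carry_out", "payload": {
  "series": [
    [0,0,0.005,0,0,0],
    [0,0,0.01,0,0,0],
    [0,0,0.014,0,0,0],
    [0,0,0.014,0,0,0]
  ]
}}

```text
time_s: 5.37
tcp_pos: [0.4947, 0.298, 0.0943]
tcp_rot: [0.14, 0.99, -0.0, -0.0]
ft_force: [-1.0, -1.4, 0.5]
opening: 0.0116
grasp_force: 30.0
```

Call:
{"api": "carry_out", "payload": {
  "series": [
    [0,0,0,0,0,0],
    [0,0,0,0,0,0],
    [0,0,0,0,0,0],
    [0,0,0,0,0,0],
    [0,0,-0.1,0,0,0],
    [0,0,-0.3,0,0,0],
    [0,0,-0.5,0,0,0],
    [0,0,-0.75,0,0,0],
    [0,0,-0.75,0,0,0]
  ],
  "hand": 0.5
}}

```text
time_s: 6.12
tcp_pos: [0.4968, 0.2992, 0.2511]
tcp_rot: [0.14, 0.99, 0.003, 0.004]
ft_force: [0.1, 0.9, 1.1]
opening: 0.0467
grasp_force: 0.0
```

Run:
```python
from h import *
s=robot.sense(); print(s['tcp_pos'],s['ft_force'])
im=snap('wrist','w2.png'); a=im['pixels'].astype(int)
uv=proj(im,[[.494,.2985,.117]])[0].astype(int); print(uv)
m=np.zeros(a.shape[:2],np.uint8); x,y=uv; m[y-45:y+45,x-45:x+45]=(a.max(2)<55)[y-45:y+45,x-45:x+45]
n,l,st,c=cv2.connectedComponentsWithStats(m); j=1+np.argmax(st[1:,4]); p=np.argwhere(l==j)[:,::-1]
for z in (.104,.118):
    W=onz(im,p,z)[:,:2]; v=np.linalg.svd(W-W.mean(0))[2][0]; q=(W-W.mean(0))@v; print(z,W.mean(0),np.degrees(np.arctan2(v[1],v[0])),'len',np.ptp(q),len(p))
# tube estimate from scene, crop coords
sc=snap('scene'); o=lambda x,y:(255+x/4,235+y/4)
H=onz(sc,[o(715-400,121),o(669-400,117),o(622-400,113)],.022); print('holes',H); d=H[2]-H[0]; print(np.degrees(np.arctan2(d[1],d[0])),np.linalg.norm(d))
```

```text
[0.49678608 0.29917956 0.25106116] [0.07104829 0.93480659 1.05304122]
[254 176]
0.104 [0.49018942 0.2999564 ] -8.81408221731591 len 0.04239505886133601 150
0.118 [0.48759938 0.30066867] -8.814082217315915 len 0.04050109882708626 150
holes [[ 0.60231861 -0.22821204  0.022     ]
 [ 0.58089583 -0.21253471  0.022     ]
 [ 0.55892592 -0.19656244  0.022     ]]
143.89388346905926 0.05370868636188554
```

Parked: the knob now lies across the socket at about the parked height. From the scene view, the tube's x points to about 144° and its middle hole is near (0.581, -0.2125). I'll go over the tube, first checking that the hanging lamp is out of the way.

Run:
```python
from h import *
a=snap('scene');b=snap('side'); print('lamp',tri(a,(275,70),b,(268,98)))
to([0.497,0.099,0.25],2.86-1.5)
```

```text
lamp (array([0.73256132, 0.25007709, 0.26571405]), np.float64(0.006791836410523087))
row [-0.288, -0.952, -0.036, -0.001, -0.0, 0.751] rows>= 12.0 yaw now 2.862
```

Call:
{"api": "carry_out", "payload": {
  "series": [
    [-0.28,-0.95,-0.04,0,0,0.75],
    [-0.28,-0.95,-0.04,0,0,0.75],
    [-0.28,-0.95,-0.04,0,0,0.75],
    [-0.28,-0.95,-0.04,0,0,0.75],
    [-0.28,-0.95,-0.04,0,0,0.75],
    [-0.28,-0.95,-0.04,0,0,0.75],
    [-0.28,-0.95,-0.04,0,0,0.75],
    [-0.28,-0.95,-0.04,0,0,0.75],
    [-0.28,-0.95,-0.04,0,0,0.75],
    [-0.28,-0.95,-0.04,0,0,0.75],
    [-0.28,-0.95,-0.04,0,0,0.75],
    [-0.28,-0.95,-0.04,0,0,0.75]
  ]
}}

```text
time_s: 7.32
tcp_pos: [0.4953, 0.0999, 0.2497]
tcp_rot: [0.779, 0.627, -0.002, -0.001]
ft_force: [-0.3, 0.7, -0.3]
opening: 0.0466
grasp_force: 0.0
```

Run:
```python
from h import *
to([0.497,-0.07,0.25],-0.14)
```

```text
row [-0.828, 0.19, -0.001, -0.001, 0.002, 0.748] rows>= 12.0 yaw now 1.355
```

Call:
{"api": "carry_out", "payload": {
  "series": [
    [-0.83,0.19,0,0,0,0.75],
    [-0.83,0.19,0,0,0,0.75],
    [-0.83,0.19,0,0,0,0.75],
    [-0.83,0.19,0,0,0,0.75],
    [-0.83,0.19,0,0,0,0.75],
    [-0.83,0.19,0,0,0,0.75],
    [-0.83,0.19,0,0,0,0.75],
    [-0.83,0.19,0,0,0,0.75],
    [-0.83,0.19,0,0,0,0.75],
    [-0.83,0.19,0,0,0,0.75],
    [-0.83,0.19,0,0,0,0.75],
    [-0.83,0.19,0,0,0,0.75]
  ]
}}

```text
time_s: 8.32
tcp_pos: [0.498, -0.0701, 0.2497]
tcp_rot: [0.997, -0.072, -0.002, -0.0]
ft_force: [0.6, -0.4, 0.3]
opening: 0.0464
grasp_force: 0.0
```

Run:
```python
from h import *
to([0.515,-0.16,0.22],-0.63)
```

```text
row [0.149, 0.433, 0.148, 0.0, 0.002, 0.243] rows>= 3.9 yaw now -0.145
```

Call:
{"api": "carry_out", "payload": {
  "series": [
    [0.15,0.43,0.15,0,0,0.243],
    [0.15,0.43,0.15,0,0,0.243],
    [0.15,0.43,0.15,0,0,0.243],
    [0.15,0.43,0.15,0,0,0.243],
    [0.15,0.43,0.15,0,0,0.243],
    [0.15,0.43,0.15,0,0,0.243],
    [0.15,0.43,0.15,0,0,0.243]
  ],
  "hand": 0.6
}}

```text
time_s: 8.9
tcp_pos: [0.5164, -0.159, 0.2212]
tcp_rot: [0.952, -0.305, -0.001, -0.0]
ft_force: [0.9, 0.2, -0.5]
opening: 0.0556
grasp_force: 0.0
```

Run:
```python
from h import *
im=snap('wrist','w3.png'); s=robot.sense(); print(s['tcp_pos'],s['tcp_rot'])
```

```text
[ 0.51654952 -0.15901259  0.22155522] [ 9.52261650e-01 -3.05282795e-01 -4.02782909e-04 -5.40523114e-05]
```

View pics/w3.png

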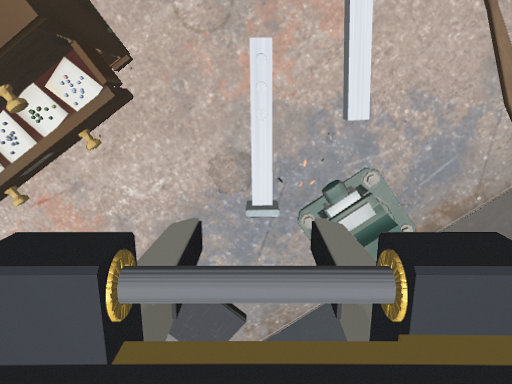

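The wrist view shows the drilled tube upright in the picture, bare end at (261,38) and plate at (262,210). The plain tube is at (358,60), the fixed vise at (355,210) and the open drawer at the left. Next I'll measure the tube.

Run:
```python
from h import *
im=snap('wrist'); a=im['pixels']; s=robot.sense(); print(s['tcp_pos'])
hsv=cv2.cvtColor(a,cv2.COLOR_RGB2HSV).astype(int)
m=np.zeros(a.shape[:2],np.uint8); m[30:225,238:290]=((hsv[...,2]>175)&(a[...,2].astype(int)>=a[...,0]))[30:225,238:290]
n,l,st,c=cv2.connectedComponentsWithStats(m); j=1+np.argmax(st[1:,4]); print(st[j],c[j])
l=(l==j); L=[];Rr=[]
for y in range(45,200):
    x=np.flatnonzero(l[y]); 
    if len(x)>8: L.append((x[0]-.5,y));Rr.append((x[-1]+.5,y))
def line(p,z):
    W=onz(im,p,z)[:,:2]
    for _ in range(3):
        q=W.mean(0);v=np.linalg.svd(W-q)[2][0];r=(W-q)@[-v[1],v[0]];W=W[abs(r)<max(2*r.std(),4e-4)]
    return q,v*np.sign(-v[0])
for z in (.022,):
    (q1,v1),(q2,v2)=line(L,z),line(Rr,z)
    v=v1+v2;v/=np.linalg.norm(v);nrm=np.array([-v[1],v[0]])
    print('angs',[np.degrees(np.arctan2(k[1],k[0])).round(2) for k in (v1,v2,v)],'width',(q2-q1)@nrm,'axis pt',(q1+q2)/2, 'bare end', onz(im,[(c[j][0],np.argwhere(l)[:,0].min()-.5)],z)[0])
gy=cv2.cvtColor(a,cv2.COLOR_RGB2GRAY); xc=int(round(c[j][0])); print('profile',gy[34:140,xc-1:xc+2].mean(1).round().astype(int).tolist()); print(gy[190:222,xc-1:xc+2].mean(1).round().astype(int).tolist(), xc)
A=snap('scene');B=snap('side'); print('vise',tri(A,(258.75,272.5),B,(246,232.5)))
```

```text
[ 0.51664692 -0.15903268  0.22179446]
[ 250   38   23  168 3600] [261.29888889 121.02166667]
angs [np.float64(144.97), np.float64(145.68), np.float64(145.32)] width 0.022435697544606694 axis pt [ 0.54955933 -0.19063341] bare end [ 0.61741299 -0.23864987  0.022     ]
profile [164, 158, 154, 171, 224, 226, 225, 224, 225, 224, 225, 225, 224, 225, 225, 225, 225, 225, 225, 195, 212, 223, 222, 222, 223, 222, 222, 222, 223, 222, 223, 223, 224, 224, 224, 224, 224, 224, 224, 224, 224, 224, 224, 223, 224, 224, 226, 213, 212, 223, 224, 223, 223, 223, 223, 224, 224, 223, 224, 225, 225, 225, 225, 226, 225, 225, 226, 226, 226, 226, 226, 226, 226, 227, 225, 222, 224, 224, 223, 223, 223, 224, 223, 223, 224, 221, 222, 228, 228, 228, 228, 228, 228, 228, 228, 228, 228, 229, 228, 228, 228, 229, 229, 229, 228, 228]
[227, 227, 227, 227, 227, 227, 227, 227, 226, 227, 227, 226, 227, 228, 224, 171, 79, 86, 86, 107, 162, 193, 190, 188, 188, 189, 161, 112, 136, 133, 134, 135] 261
vise (array([ 0.41944054, -0.20306447,  0.08432369]), np.float64(0.00785076507228322))
```

Run:
```python
from h import *
to([0.5245,-0.1743,0.004],-0.606)
```

```text
row [0.075, 0.039, 1.09, -0.0, -0.0, -0.008] rows>= 5.2 yaw now -0.622
```

Call:
{"api": "carry_out", "payload": {
  "series": [
    [0.075,0.039,0.15,0,0,-0.008],
    [0.075,0.039,0.3,0,0,-0.008],
    [0.075,0.039,0.45,0,0,-0.008],
    [0.075,0.039,0.6,0,0,-0.008],
    [0.075,0.039,0.75,0,0,-0.008],
    [0.075,0.039,0.85,0,0,-0.008],
    [0.075,0.039,0.93,0,0,-0.008],
    [0.075,0.039,0.98,0,0,-0.008],
    [0.075,0.039,0.98,0,0,-0.008]
  ]
}}

```text
time_s: 9.85
tcp_pos: [0.5235, -0.1741, 0.0244]
tcp_rot: [0.954, -0.299, -0.001, -0.0]
ft_force: [-0.6, -0.6, -0.6]
opening: 0.0558
grasp_force: 0.0
```

Run:
```python
from h import *
to([0.5245,-0.1743,0.004],-0.606); print(robot.sense()['ft_force'],robot.sense()['opening'])
```

```text
row [0.005, -0.002, 0.102, 0.0, 0.001, -0.001] rows>= 0.5 yaw now -0.607
[-0.55497756 -0.62090017 -0.58900095] 0.055773646750298854
```

Call:
{"api": "carry_out", "payload": {
  "series": [
    [0,0,0.04,0,0,0],
    [0,0,0.08,0,0,0],
    [0,0,0.1,0,0,0],
    [0,0,0.1,0,0,0]
  ]
}}

```text
time_s: 10.18
tcp_pos: [0.5241, -0.1746, 0.0055]
tcp_rot: [0.954, -0.299, -0.0, -0.0]
ft_force: [-0.8, -0.5, -0.0]
opening: 0.0558
grasp_force: 0.0
```

Call:
{"api": "carry_out", "payload": {
  "series": [
    [0,0,0,0,0,0],
    [0,0,0,0,0,0],
    [0,0,0,0,0,0],
    [0,0,0,0,0,0],
    [0,0,0,0,0,0],
    [0,0,0,0,0,0]
  ],
  "hand": 0
}}

```text
time_s: 10.68
tcp_pos: [0.5245, -0.1747, 0.0063]
tcp_rot: [0.954, -0.299, 0.0, -0.0]
ft_force: [0.2, 0.5, 1.5]
opening: 0.0218
grasp_force: 30.0
```

Run:
```python
from h import *
s=robot.sense(); print(s['tcp_pos'],R.from_quat(s['tcp_rot']).as_matrix().round(4).tolist(),s['ft_force'],s['opening'],s['grasp_force'])
```

```text
[ 0.52451459 -0.17467377  0.00625232] [[0.8207, -0.5714, 0.0004], [-0.5714, -0.8207, -0.0001], [0.0004, -0.0002, -1.0]] [0.21167627 0.52481157 1.47533017] 0.021834031531651067 29.994898438453674
```

Call:
{"api": "carry_out", "payload": {
  "series": [
    [0,0,-0.03,0,0,0],
    [0,0,-0.1,0,0,0],
    [0,0,-0.2,0,0,0],
    [0,0,-0.35,0,0,0],
    [0,0,-0.5,0,0,0],
    [0,0,-0.65,0,0,0],
    [0,0,-0.8,0,0,0],
    [0,0,-0.95,0,0,0],
    [-0.1,0.07,-1,0,0,0],
    [-0.2,0.14,-1,0,0,0],
    [-0.33,0.23,-1,0,0,0],
    [-0.33,0.23,-1,0,0,0]
  ]
}}

```text
time_s: 11.68
tcp_pos: [0.4396, -0.1739, 0.2061]
tcp_rot: [0.954, -0.3, -0.001, -0.0]
ft_force: [-0.3, -0.3, -0.7]
opening: 0.022
grasp_force: 30.0
```

Run:
```python
from h import *
s=robot.sense(); print(s['ft_force'],s['opening'],s['tcp_pos'])
to([0.46,0.0,0.206],0.48)
```

```text
[-0.25613241 -0.25843808 -0.69566301] 0.022008129024868907 [ 0.43963073 -0.17394617  0.20605879]
row [-0.414, -0.772, 0.001, -0.0, 0.001, -0.544] rows>= 8.7 yaw now -0.609
```

Call:
{"api": "carry_out", "payload": {
  "series": [
    [-0.05,-0.09,0,0,0,-0.05],
    [-0.1,-0.18,0,0,0,-0.1],
    [-0.15,-0.27,0,0,0,-0.15],
    [-0.2,-0.37,0,0,0,-0.21],
    [-0.25,-0.46,0,0,0,-0.27],
    [-0.3,-0.55,0,0,0,-0.33],
    [-0.35,-0.65,0,0,0,-0.39],
    [-0.4,-0.74,0,0,0,-0.45],
    [-0.41,-0.77,0,0,0,-0.5],
    [-0.41,-0.77,0,0,0,-0.544],
    [-0.41,-0.77,0,0,0,-0.544]
  ]
}}

```text
time_s: 12.6
tcp_pos: [0.4645, -0.0009, 0.2062]
tcp_rot: [0.971, 0.24, -0.0, -0.0]
ft_force: [0.3, -0.4, -2.9]
opening: 0.0217
grasp_force: 30.0
```

Run:
```python
from h import *
to([0.4948,0.085,0.16],1.5635)
```

```text
row [0.334, -0.31, 0.231, -0.0, 0.0, -0.539] rows>= 8.6 yaw now 0.485
```

Call:
{"api": "carry_out", "payload": {
  "series": [
    [0.03,-0.03,0,0,0,-0.05],
    [0.07,-0.06,0,0,0,-0.1],
    [0.1,-0.1,0,0,0,-0.15],
    [0.14,-0.13,0.03,0,0,-0.21],
    [0.18,-0.17,0.07,0,0,-0.27],
    [0.22,-0.21,0.11,0,0,-0.33],
    [0.26,-0.24,0.15,0,0,-0.39],
    [0.3,-0.28,0.19,0,0,-0.45],
    [0.33,-0.31,0.23,0,0,-0.5],
    [0.334,-0.31,0.23,0,0,-0.539],
    [0.334,-0.31,0.23,0,0,-0.539],
    [0.334,-0.31,0.23,0,0,-0.539]
  ]
}}

```text
time_s: 13.6
tcp_pos: [0.4953, 0.0841, 0.1602]
tcp_rot: [0.713, 0.701, -0.0, 0.0]
ft_force: [-0.1, -0.3, -0.5]
opening: 0.0218
grasp_force: 30.0
```

Run:
```python
from h import *
to([0.4948,0.085,0.032],1.5635)
im=snap('wrist','w4.png'); sc=snap('scene','s4.png'); s=robot.sense()
# predicted bare end corners of tube top and mouth
ax=np.array([0,1,0]); 
print(s['tcp_pos'],np.round(proj(im,[[.4948,.085+.113,.1715],[.4948,.2515,.0375]])))
a=cv2.imread('pics/w4.png'); b=cv2.imread('pics/s4.png')[100:292,120:376]
cv2.imwrite('pics/v4.png',np.hstack([a[:300,130:400],cv2.resize(b,(400,300))]))
```

```text
row [0.004, -0.002, 0.641, -0.0, 0.0, -0.005] rows>= 3.1 yaw now 1.553
[0.49533139 0.08403665 0.16035716] [[252. -22.]
 [253. -39.]]
```

View pics/v4.png

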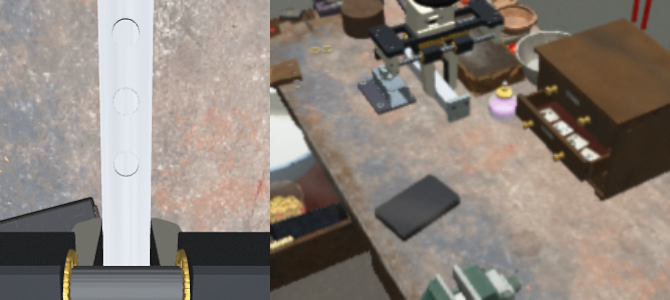

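The wrist crop shows the held tube with its holes up, at image (256,32), (256,101) and (256,163). The scene crop shows the tube lined up in front of the mouth. I'll work out where the holes sit relative to the TCP.

Run:
```python
from h import *
im=snap('wrist'); s=robot.sense(); t=s['tcp_pos']; z=t[2]+.016
g=cv2.GaussianBlur(cv2.cvtColor(im['pixels'],cv2.COLOR_RGB2GRAY),(3,3),0).astype(float)
L=[];Q=[]
for y in range(5,200,3):
    d=np.diff(g[y,215:300]); # edges: bench->tube up, tube->bench down
    on=g[y,215:300]>190; x=np.flatnonzero(on)
    L.append((215+x[0]-.5,y));Q.append((215+x[-1]+.5,y))
a=onz(im,L,z);b=onz(im,Q,z)
for n,p in (('L',a),('R',b)):
    c=np.polyfit(p[:,1],p[:,0],1); print(n,'x at tcp y',np.polyval(c,t[1])-t[0],'x at +.1',np.polyval(c,t[1]+.1)-t[0],'slope deg',np.degrees(np.arctan(c[0])))
m=R.from_quat(s['tcp_rot']).as_matrix(); print('toolx',m[:,0])
print('holes rel tcp',(onz(im,[(256,32),(256,101),(256,163)],z)-t).round(4).tolist())
print([int(v) for v in g[10:185,255:258].mean(1)])
```

```text
L x at tcp y -0.012210015515636219 x at +.1 -0.010857276962853935 slope deg 0.7750148275349779
R x at tcp y 0.00847461231479163 x at +.1 0.015108589578472165 slope deg 3.795427656660818
toolx [1.64848787e-02 9.99864115e-01 1.99523576e-05]
holes rel tcp [[0.0007, 0.0929, 0.016], [0.0003, 0.0659, 0.016], [-0.0002, 0.0393, 0.016]]
[229, 229, 229, 229, 229, 228, 227, 201, 152, 154, 207, 231, 229, 228, 228, 228, 228, 228, 228, 228, 228, 228, 228, 228, 228, 228, 228, 228, 228, 228, 228, 228, 228, 228, 228, 228, 228, 229, 229, 230, 230, 230, 230, 230, 230, 230, 230, 230, 230, 230, 230, 230, 230, 230, 230, 230, 230, 230, 230, 230, 230, 230, 230, 230, 230, 230, 230, 230, 230, 230, 230, 230, 230, 230, 231, 230, 227, 220, 218, 222, 228, 228, 228, 228, 228, 228, 228, 228, 228, 228, 228, 228, 228, 228, 228, 228, 228, 228, 228, 228, 228, 229, 228, 227, 225, 226, 230, 232, 231, 231, 231, 231, 231, 231, 231, 231, 231, 232, 232, 232, 232, 232, 232, 232, 232, 232, 232, 232, 232, 232, 232, 232, 232, 232, 232, 232, 233, 233, 233, 233, 231, 229, 227, 228, 228, 228, 228, 228, 228, 228, 228, 228, 228, 228, 228, 228, 228, 228, 228, 228, 228, 228, 228, 228, 215, 191, 194, 222, 235, 234, 234, 234, 234, 233, 233]
```

Run:
```python
from h import *
to([0.4933,0.085,0.0325],1.5635)
```

```text
row [0.005, -0.01, 0.639, 0.0, -0.0, -0.005] rows>= 3.1 yaw now 1.554
```

Call:
{"api": "carry_out", "payload": {
  "series": [
    [0.005,-0.01,0.1,0,0,-0.005],
    [0.005,-0.01,0.2,0,0,-0.005],
    [0.005,-0.01,0.3,0,0,-0.005],
    [0.005,-0.01,0.4,0,0,-0.005],
    [0.005,-0.01,0.5,0,0,-0.005],
    [0.005,-0.01,0.58,0,0,-0.005],
    [0.005,-0.01,0.62,0,0,-0.005],
    [0.005,-0.01,0.64,0,0,-0.005],
    [0.005,-0.01,0.64,0,0,-0.005],
    [0.005,-0.01,0.64,0,0,-0.005]
  ]
}}

```text
time_s: 14.58
tcp_pos: [0.4937, 0.0854, 0.0327]
tcp_rot: [0.708, 0.706, 0.0, 0.0]
ft_force: [0.1, 0.3, -1.0]
opening: 0.0219
grasp_force: 30.0
```

Run:
```python
from h import *
to([0.4943,0.2322,0.0322],1.5635); s=robot.sense(); print(s['tcp_pos'],s['ft_force'])
im=snap('wrist','w5.png'); sc=cv2.imread('pics/w5.png')
S=snap('side','s5.png'); a=snap('scene','e5.png')
u=lambda f:cv2.resize(cv2.imread(f)[120:200,165:285],(600,400),interpolation=cv2.INTER_CUBIC)
cv2.imwrite('pics/v5.png',np.hstack([cv2.resize(sc[:300,130:400],(360,400)),cv2.resize(u('pics/s5.png'),(420,280)).repeat(1,0) if 0 else cv2.copyMakeBorder(cv2.resize(u('pics/s5.png'),(420,280)),0,120,0,0,0)]))
```

```text
row [0.734, 0.0, 0.003, 0.0, -0.0, 0.002] rows>= 3.5 yaw now 1.567
[0.49372187 0.0853825  0.03273256] [ 0.0528138   0.33492631 -1.00694748]
```

View pics/v5.png

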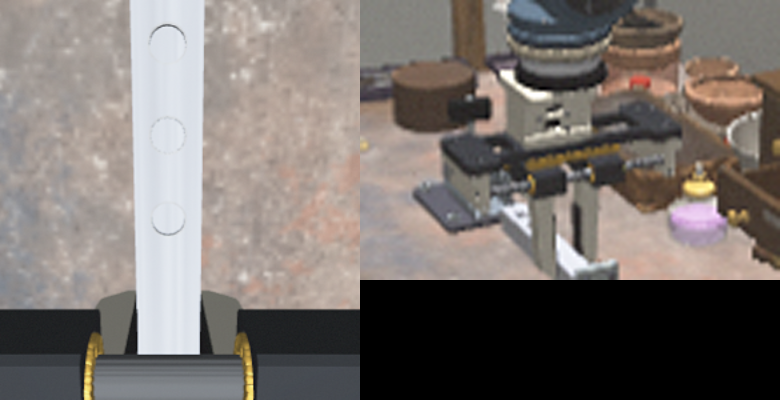

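The tube lines up with the mouth and the holes are still up. I'll advance to just before the mouth, then go slowly.

Call:
{"api": "carry_out", "payload": {
  "series": [
    [0.03,0,0,0,0,0],
    [0.07,0,0,0,0,0],
    [0.11,0,0,0,0,0],
    [0.15,0,0,0,0,0],
    [0.18,0,0,0,0,0.001],
    [0.2,0,0,0,0,0.001],
    [0.22,0,0,0,0,0.002],
    [0.235,0,0,0,0,0.002],
    [0.25,0,0,0,0,0.002],
    [0.265,0,0,0,0,0.002],
    [0.28,0,0,0,0,0.002]
  ]
}}

```text
time_s: 15.65
tcp_pos: [0.4934, 0.1416, 0.032]
tcp_rot: [0.71, 0.705, -0.0, -0.0]
ft_force: [1.0, -0.0, -1.5]
opening: 0.0222
grasp_force: 30.0
```

Call:
{"api": "carry_out", "payload": {
  "series": [
    [0.01,0,0,0,0,0],
    [0.02,0,0,0,0,0],
    [0.03,0,0,0,0,0],
    [0.04,0,0,0,0,0],
    [0.05,0,0,0,0,0],
    [0.06,0,0,0,0,0]
  ]
}}

```text
time_s: 16.15
tcp_pos: [0.4936, 0.1536, 0.0321]
tcp_rot: [0.71, 0.705, 0.0, 0.0]
ft_force: [0.3, 0.1, -1.2]
opening: 0.0218
grasp_force: 30.0
```

Run:
```python
from h import *
s=robot.sense(); print(s['tcp_pos'],s['ft_force'],s['moment'])
to([0.4943,0.2322,0.0322],1.5635)
```

```text
[0.49355066 0.1535544  0.03205265] [ 0.26036957  0.12847262 -1.20509553] [-0.09292657  0.06774664 -0.00140122]
row [0.393, 0.001, -0.001, 0.0, -0.0, 0.0] rows>= 1.9 yaw now 1.564
```

Call:
{"api": "carry_out", "payload": {
  "series": [
    [0.015,0,0,0,0,0],
    [0.03,0,0,0,0,0],
    [0.045,0,0,0,0,0],
    [0.06,0,0,0,0,0],
    [0.075,0,0,0,0,0],
    [0.09,0,0,0,0,0],
    [0.105,0,0,0,0,0],
    [0.12,0,0,0,0,0],
    [0.135,0,0,0,0,0],
    [0.15,0,0,0,0,0],
    [0.165,0,0,0,0,0],
    [0.18,0,0,0,0,0]
  ]
}}

```text
time_s: 17.15
tcp_pos: [0.4938, 0.1897, 0.032]
tcp_rot: [0.71, 0.705, -0.0, 0.0]
ft_force: [0.5, 0.1, -1.5]
opening: 0.0218
grasp_force: 30.0
```

Run:
```python
from h import *
s=robot.sense(); print(s['tcp_pos'],s['ft_force'],s['moment'])
to([0.4943,0.2322,0.0322],1.5635)
```

```text
[0.49377752 0.18969776 0.03204118] [ 0.46266716  0.13509724 -1.50039826] [-0.0641484   0.0864673   0.02846711]
row [0.213, 0.001, -0.001, 0.0, 0.0, 0.0] rows>= 1.0 yaw now 1.564
```

Call:
{"api": "carry_out", "payload": {
  "series": [
    [0.018,0,0,0,0,0],
    [0.036,0,0,0,0,0],
    [0.054,0,0,0,0,0],
    [0.072,0,0,0,0,0],
    [0.09,0,0,0,0,0],
    [0.108,0,0,0,0,0],
    [0.126,0,0,0,0,0],
    [0.144,0,0,0,0,0],
    [0.162,0,0,0,0,0],
    [0.18,0,0,0,0,0],
    [0.198,0,0,0,0,0],
    [0.213,0,0,0,0,0]
  ]
}}

```text
time_s: 18.15
tcp_pos: [0.4941, 0.2324, 0.032]
tcp_rot: [0.71, 0.705, -0.0, -0.0]
ft_force: [-1.2, -0.4, -1.3]
opening: 0.0219
grasp_force: 30.0
```

Call:
{"api": "carry_out", "payload": {
  "series": [
    [0,0,0.001,0,0,0],
    [0,0,0.003,0,0,0],
    [0,0,0.005,0,0,0],
    [0,0,0.005,0,0,0]
  ]
}}

```text
time_s: 18.48
tcp_pos: [0.4941, 0.232, 0.0311]
tcp_rot: [0.71, 0.705, 0.0, -0.0]
ft_force: [-0.7, 0.7, 0.8]
opening: 0.0218
grasp_force: 30.0
```

Run:
```python
from h import *
for _ in range(3): s=robot.sense(); print(s['tcp_pos'],s['ft_force'],s['moment']); im=snap('wrist','w6.png')
t=s['tcp_pos']; a=im['pixels']
print(proj(im,[[t[0],t[1]+.0392,t[2]+.016],[t[0],t[1]+.018,t[2]+.016],[.4948,.2515,.058]]).round(0))
g=cv2.cvtColor(a,cv2.COLOR_RGB2GRAY); print(cv2.imwrite('pics/v6.png',cv2.resize(a[60:300,150:380,::-1],(575,600))))
```

```text
[0.49407345 0.23196879 0.03110626] [-0.69367357  0.67085261  0.84777997] [ 0.19525734  0.27711753 -0.00785885]
[0.49409943 0.23195342 0.03113887] [-0.26419738  0.968507    0.52786645] [0.12193667 0.19772335 0.00951548]
[0.49410119 0.23194666 0.03112618] [-0.60402543  0.02289274  0.48131527] [0.12203352 0.23037292 0.04474738]
[[257. 163.]
 [258. 209.]
 [259. 213.]]
True
```

View pics/v6.png

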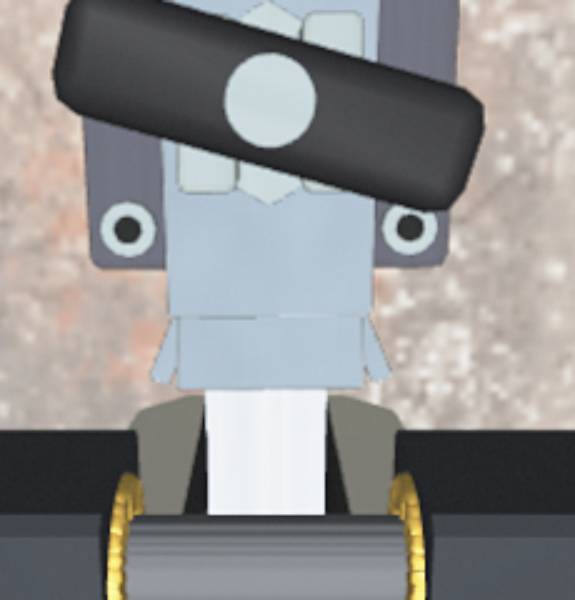

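The tube is in the socket and the parked knob's cap centre is at image (258,100). The lip's outer edge is at row 215. From these I'll check the distance along the bore from TCP to plunger axis.

Run:
```python
from h import *
im=snap('wrist'); t=robot.sense()['tcp_pos']
print('cap rel', onz(im,[(258,100.2)],.119)-t, 'mouth-derived axis rel', onz(im,[(258,215.2)],.058)-t+[0,.047,0])
print('screws rel',onz(im,[(150+128/2.5,60+230/2.5),(150+409/2.5,60+228/2.5)],.011)-t)
```

```text
cap rel [[0.00014795 0.0653754  0.08788165]] mouth-derived axis rel [[0.00016291 0.06553641 0.02688165]]
screws rel [[-0.03049435  0.03948843 -0.02011835]
 [ 0.03078666  0.03951561 -0.02011835]]
```

The hole is 65.9 mm ahead of the TCP and the plunger axis is 65.4 mm ahead, so they match within 0.5 mm. I'll release the tube and rise.

Call:
{"api": "carry_out", "payload": {
  "series": [
    [0,0,0,0,0,0],
    [0,0,0,0,0,0],
    [0,0,0,0,0,0],
    [0,0,0,0,0,0],
    [0,0,0,0,0,0],
    [0,0,-0.1,0,0,0],
    [0,0,-0.25,0,0,0],
    [0,0,-0.4,0,0,0],
    [0,0,-0.6,0,0,0],
    [0,0,-0.8,0,0,0],
    [0,0,-1,0,0,0],
    [0,0,-1,0,0,0]
  ],
  "hand": 0.5
}}

```text
time_s: 19.68
tcp_pos: [0.4967, 0.233, 0.2387]
tcp_rot: [0.71, 0.705, 0.005, 0.002]
ft_force: [0.3, 0.8, 0.9]
opening: 0.0462
grasp_force: 0.0
```

Run:
```python
from h import *
robot.get_image('scene');robot.get_image('scene')
im=snap('wrist','w7.png'); s=robot.sense(); t=s['tcp_pos'];print(t,R.from_quat(s['tcp_rot']).as_matrix()[:,0])
a=im['pixels'].astype(int); print(proj(im,[[.4945,.298,.118],[.4945,.2515,.058],[.4945,.165,.063]]).round())
to([0.4948,0.2981,0.13],1.5635+1.3)
# tube plate front: bright/plate rows below mouth along centre column
u=int(proj(im,[[.4945,.2,.047]])[0,0]); g=a.sum(2)//3; print(u,[int(v) for v in g[195:300,u]])
```

```text
[0.49379823 0.23188569 0.23062596] [ 6.99406338e-03  9.99975537e-01 -9.51087724e-05]
[[256. 103.]
 [256. 151.]
 [257. 235.]]
row [0.331, 0.003, 0.503, -0.0, -0.0, -0.65] rows>= 10.4 yaw now 1.564
256 [237, 238, 237, 237, 237, 237, 237, 237, 237, 236, 237, 236, 237, 237, 236, 236, 237, 236, 237, 236, 236, 236, 237, 236, 236, 237, 240, 226, 118, 93, 95, 96, 95, 113, 168, 206, 204, 205, 205, 204, 193, 175, 186, 188, 185, 187, 192, 196, 194, 190, 187, 188, 185, 181, 176, 172, 173, 178, 183, 187, 186, 183, 177, 174, 172, 176, 177, 176, 168, 166, 151, 49, 54, 57, 72, 98, 103, 90, 83, 98, 113, 119, 111, 118, 127, 122, 118, 127, 136, 134, 134, 135, 138, 141, 143, 144, 144, 143, 143, 143, 144, 142, 141, 136, 131]
```

Call:
{"api": "carry_out", "payload": {
  "series": [
    [0.03,0,0,0,0,-0.06],
    [0.07,0,0,0,0,-0.12],
    [0.12,0,0,0,0,-0.18],
    [0.17,0,0,0,0,-0.24],
    [0.22,0,0,0,0,-0.3],
    [0.27,0,0,0,0,-0.36],
    [0.31,0,0.05,0,0,-0.42],
    [0.331,0.003,0.1,0,0,-0.48],
    [0.331,0.003,0.15,0,0,-0.54],
    [0.331,0.003,0.25,0,0,-0.6],
    [0.331,0.003,0.35,0,0,-0.655],
    [0.331,0.003,0.35,0,0,-0.655]
  ]
}}

```text
time_s: 20.83
tcp_pos: [0.4926, 0.2969, 0.1557]
tcp_rot: [0.131, 0.991, -0.002, -0.004]
ft_force: [0.1, -0.9, -0.8]
opening: 0.0464
grasp_force: 0.0
```

Run:
```python
from h import *
to([0.4948,0.2981,0.0943],2.872)
```

```text
row [-0.011, 0.01, 0.307, -0.003, -0.003, 0.003] rows>= 1.5 yaw now 2.879
```

Call:
{"api": "carry_out", "payload": {
  "series": [
    [0,0,0,0,0,0],
    [0,0,0.08,0,0,0],
    [0,0,0.16,0,0,0],
    [0,0,0.24,0,0,0],
    [0,0,0.29,0,0,0],
    [0,0,0.32,0,0,0],
    [0,0,0.33,0,0,0],
    [0,0,0.33,0,0,0],
    [0,0,0.33,0,0,0]
  ]
}}

```text
time_s: 21.58
tcp_pos: [0.4955, 0.2984, 0.0958]
tcp_rot: [0.134, 0.991, 0.0, 0.0]
ft_force: [-0.7, -0.1, -0.2]
opening: 0.0467
grasp_force: 0.0
```

Run:
```python
from h import *
to([0.4948,0.2981,0.0943],2.872);print(robot.sense()['ft_force'])
```

```text
row [0.003, -0.002, 0.008, 0.0, 0.0, 0.001] rows>= 0.0 yaw now 2.873
[-0.69713388 -0.07746628 -0.17241597]
```

Call:
{"api": "carry_out", "payload": {
  "series": [
    [0,0,0,0,0,0],
    [0,0,0,0,0,0],
    [0,0,0,0,0,0],
    [0,0,0,0,0,0],
    [0,0,0,0,0,0],
    [0,0,0,0,0,0],
    [0,0,-0.005,0,0,0],
    [0,0,-0.01,0,0,0],
    [0,0,-0.014,0,0,0],
    [0,0,-0.014,0,0,0],
    [0,0,-0.014,0,0,0]
  ],
  "hand": 0
}}

```text
time_s: 22.5
tcp_pos: [0.495, 0.298, 0.0976]
tcp_rot: [0.134, 0.991, -0.0, -0.0]
ft_force: [0.7, -0.4, -7.6]
opening: 0.0118
grasp_force: 30.0
```

Run:
```python
from h import *
s=robot.sense();print(s['tcp_pos'],s['ft_force'],s['moment']);to(s['tcp_pos'],1.5635)
```

```text
[0.49500294 0.29801966 0.09758108] [ 0.66707948 -0.42579903 -7.60234557] [-0.21355355 -0.31708812  0.00553383]
row [0.0, 0.0, 0.0, -0.0, 0.0, 0.655] rows>= 10.5 yaw now 2.874
```

Call:
{"api": "carry_out", "payload": {
  "series": [
    [0,0,0,0,0,0.06],
    [0,0,0,0,0,0.12],
    [0,0,0,0,0,0.18],
    [0,0,0,0,0,0.24],
    [0,0,0,0,0,0.3],
    [0,0,0,0,0,0.36],
    [0,0,0,0,0,0.42],
    [0,0,0,0,0,0.48],
    [0,0,0,0,0,0.54],
    [0,0,0,0,0,0.59],
    [0,0,0,0,0,0.63],
    [0,0,0,0,0,0.65]
  ]
}}

```text
time_s: 23.5
tcp_pos: [0.4948, 0.2979, 0.0975]
tcp_rot: [0.708, 0.707, -0.001, -0.0]
ft_force: [2.1, -2.3, -7.0]
opening: 0.0117
grasp_force: 30.0
```

Call:
{"api": "carry_out", "payload": {
  "series": [
    [0,0,0,0,0,0.002],
    [0,0,0.02,0,0,0.002],
    [0,0,0.04,0,0,0.002],
    [0,0,0.06,0,0,0.002],
    [0,0,0.075,0,0,0.002],
    [0,0,0.085,0,0,0.002],
    [0,0,0.085,0,0,0.002]
  ]
}}

```text
time_s: 24.08
tcp_pos: [0.495, 0.2981, 0.0811]
tcp_rot: [0.707, 0.707, -0.0, -0.0]
ft_force: [-1.9, -3.9, 0.7]
opening: 0.0117
grasp_force: 30.0
```

Run:
```python
from h import *
s=robot.sense();print(s['tcp_pos'],s['ft_force'],s['moment'],s['opening']);to(s['tcp_pos'],1.5635)
```

```text
[0.49504568 0.2981014  0.08111148] [-1.92048594 -3.85096593  0.71709858] [-0.99559613  0.36087546  0.08407406] 0.011699883120507123
row [0.0, 0.0, 0.0, -0.0, 0.0, 0.003] rows>= 0.1 yaw now 1.57
```

Call:
{"api": "carry_out", "payload": {
  "series": [
    [0,0,0,0,0,0],
    [0,0,0,0,0,0],
    [0,0,0,0,0,0],
    [0,0,0,0,0,0],
    [0,0,-0.08,0,0,0],
    [0,0,-0.2,0,0,0],
    [0,0,-0.35,0,0,0],
    [0,0,-0.5,0,0,0],
    [0,0,-0.7,0,0,0],
    [0,0,-0.88,0,0,0],
    [0,0,-0.88,0,0,0],
    [0,0,-0.88,0,0,0]
  ],
  "hand": 0.5
}}

```text
time_s: 25.08
tcp_pos: [0.4958, 0.2987, 0.2588]
tcp_rot: [0.707, 0.707, 0.002, 0.001]
ft_force: [-0.5, 0.1, -0.6]
opening: 0.0463
grasp_force: 0.0
```

Run:
```python
from h import *
for _ in range(5): robot.get_image('scene')
im=snap('wrist','w8.png'); t=robot.sense()['tcp_pos']; print(t)
a=im['pixels'].astype(int); sub=np.zeros(a.shape[:2],bool); sub[110:220,220:300]=1
n,l,st,c=cv2.connectedComponentsWithStats(((a.max(2)<55)&sub).astype(np.uint8)); j=1+np.argmax(st[1:,4]);print(st[j],c[j])
for z in (.104,.114,.118):
    W=onz(im,np.argwhere(l==j)[:,::-1],z)[:,:2]; v=np.linalg.svd(W-W.mean(0))[2][0]; d=(W-W.mean(0)); print(z,W.mean(0),np.degrees(np.arctan2(v[1],v[0])),np.ptp(d@v),np.ptp(d@[-v[1],v[0]]))
snap('side','s8.png');snap('scene','e8.png')
u=lambda f,x,y:cv2.resize(cv2.imread(f)[y:y+75,x:x+60],(400,500),interpolation=cv2.INTER_CUBIC)
cv2.imwrite('pics/v8.png',np.hstack([cv2.resize(cv2.imread('pics/w8.png')[80:280,195:325],(390,600)),cv2.copyMakeBorder(u('pics/s8.png',170,135),0,100,0,0,0)]))
```

```text
[0.49476706 0.29800248 0.25560773]
[251 153  12  41 104] [258.14423077 167.35576923]
0.104 [0.49534715 0.30490466] -79.79827132732133 0.03912996705296351 0.012830638772861995
0.114 [0.49531831 0.30671993] -79.79827132732132 0.037900035373432665 0.012427346608725985
0.118 [0.49530677 0.30744603] -79.79827132732132 0.03740806270162034 0.012266029743071546
```

View pics/v8.png

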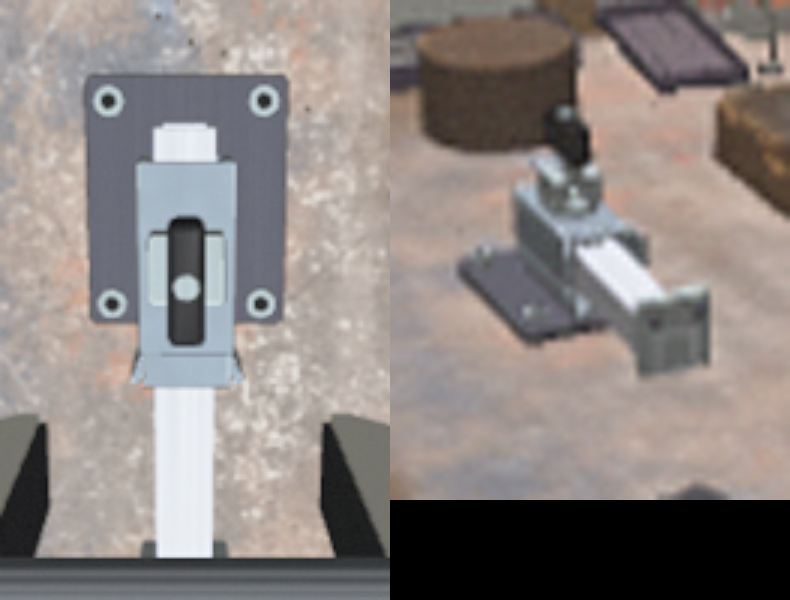

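The bar lies along the socket again, and the tube shows behind the socket with its plate outward. The fixed cameras let me check the plunger height: the knob should sit exactly where it was at the start.

Run:
```python
from h import *
S=snap('side','s9.png');
for f,g,(x0,y0,x1,y1) in (('side0','s8',(180,145,215,185)),('scene0','e8',(180,125,210,155))):
    for n in (f,g):
        i=cv2.imread(f'pics/{n}.png'); m=(i.max(2)<60); w=np.zeros_like(m); w[y0:y1,x0:x1]=1
        q,l,st,c=cv2.connectedComponentsWithStats((m&w).astype(np.uint8)); j=1+np.argmax(st[1:,4]) if q>1 else 0; print(n,st[j],c[j])
print([proj(S,[[.4945,.298,z]]).round(1).tolist() for z in (.093,.103)])
```

```text
side0 [193 151   7   9  40] [195.9   155.175]
s8 [193 151   7   9  40] [195.9   155.175]
scene0 [190 132   9  13  56] [193.98214286 137.94642857]
e8 [190 132   9  13  56] [193.98214286 137.94642857]
[[[195.4, 154.8]], [[195.3, 151.9]]]
```

The knob's pixels match the start exactly, so the plunger is fully home. On top of the tube it would sit about 3 px higher.

```bash
python3 -c "
from rig import robot
print(robot.sense()['time_s'],robot.sign_off())"
```

```text
the job is handed in; nothing more can be done
25.5333 None
```

The length stop is set and handed in at 25.5 s: the tube is in holes up and plate outward, the pin is fully down in the middle hole, and I never touched the plain tube, lamp or scale.

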